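Clamp the plaster mould for casting

ROBOT

A 7-joint arm with a two-finger parallel gripper is mounted at the origin on the work surface. World frame = base frame: x ahead of the robot, y to its left, z up, the work surface at z = 0. Lengths are in m, angles in degrees, forces in N, time in s.
With the tool pointing down it reaches from about 0.425 to 0.875 m from the base axis. Payload 8.4 kg.
Tool frame: the origin (TCP) lies midway between the tips of the shut fingers; the grasp point (between the pads) lies 19 mm behind it (r.grip_point_offset is the distance from the TCP to the grasp point, in m); z points along the fingers, y is the direction in which the jaws open and shut (so a half turn about z gives the same grasp; the last joint's range is limited). The gripper opens to 87 mm and grips with 3 to 60 N. Pads are 19 mm wide; open, the fingers measure 117 mm over their backs; the gripper's body (75 mm by 190 mm) begins 51 mm behind the grasp point.
Start: joints at [70.462, 19.091, 2.286, 83.961, -0.768, 76.965, -3.352], TCP at [0.156, -0.631, 0.223] pointing down, gripper open.
Joint ranges: [-147.57, 147.57], [-21.85, 119.76], [-74.77, 79.35], [14.55, 137.4], [-85.83, 265.84], [4.83, 119.75], [-152.11, 152.11]. Speed limits (degrees/s): [127.2, 127.2, 159.86, 159.86, 180, 180, 180].

INTERFACE

Orientations are given as [roll, pitch, yaw] about the fixed x, y, z axes, in that order (R = Rz(yaw) Ry(pitch) Rx(roll)).
In Python, from bench import r gives the robot as it stands.
- The arm moves only by the shell command python3 -m handwheel 'ROWS' [OPENING] [FORCE]. ROWS is JSON, a list of rows, each an object of numbers: "tx", "ty", "tz": the shift along the tool's x, y, z in cm; "wx", "wy", "wz": the turn, a rotation vector about the tool's x, y, z in rad. In form: [{"tx": .., "ty": .., "tz": .., "wx": .., "wy": .., "wz": ..}, ...]. A call has 1 to 8 rows; each row shifts and turns the pose as measured when the row begins, along the tool's axes as they then stand; what a row does not reach is not made up. A row lasts 1/12 s, in which the tool goes at most 41.7 mm and 7.16 degrees, less where a joint would pass 70% of its speed; a pose out of reach is approached as far as the arm can. A call is refused whole if a number of a shift passes 4.17 or a number of a turn 0.125, either way. A call with a gripper value outside its range is refused whole. OPENING is the closure, from 0 (fully open) to 1 (shut), set as the call begins (- or left out, the last holds). The fingers move at their own pace and stop on an object; FORCE is the grip in N (left out, the last holds). Time passes only in rows, so rows that do not move let the fingers close. It gives the time, the measured TCP pose, the force and the opening at its end, in the units of the state.
- r.get_obs(): the state, without advancing time (a new reading comes with each control period).
- r.snapshot(name): name is "scene" or "side" or "wrist"; returns a dict with "pixels" (420x560x3 uint8, blue, green, red), "z_map" (420x560 float32, m along the optical axis (not along the pixel's ray), 0 where there is no reading), "intrinsics" (3x3 intrinsics, pixels), "R" (3x3) and "t" (3): a world point X has camera coordinates R X + t. Camera axes: x right, y down, z forward; pixel columns grow to the right and rows downward; lengths in m; the calibration is good to about 2 mm. A picture is of the moment at which its call begins.
- r.finish_job(): hands the job in, once; it reports no verdict.
The state is a dict: "time_s": time; "qpos": joint angles; "joint_velocities": joint speeds; "joint_torque": joint torques, N m; "ee_pos": TCP position; "eef_rot": TCP orientation; "wrist_force": force on the tool from outside, world axes, zero at the start; "wrist_torque": the same for the moment, N m; "gripper_width": finger opening in m.
Only numpy, scipy, OpenCV 4.12 (cv2) and the standard library are available. Lean on these libraries where they do the work, as an engineer would, in place of code of your own. Each camera call takes 0.05 s, during which the arm holds its last target.

TASK

Clamp the two-part plaster mould shut, ready for pouring: with the lever still up, push the strap round with a finger until its rubber foot is over the steel disc on the pressure board, with the whole foot on the disc, then push the cam lever fully down with a fingertip so that the clamp grips. Nothing is to be picked up: the mould, its pressure board and everything else on the table stay where they are.

Things in the scene. Friction and masses are not known exactly. Their poses are not given: they have to be found in the camera images.
- clamp_board: Plywood casting board, 18 mm thick, fixed flat on the table. Origin: on the clamp's upright swing axis at table level; x axis points to the middle of the white plaster mould, 115 mm away; z up. Board from x = -110 to 200, y = -140 to 140 mm. The mould, 120 mm (x) by 160 mm (y), sits in low cleats: lower half fixed, top of the upper half 90 mm above the table.
- strap (a joint): Swing of the clamp strap about the upright axis, rad: 0 = along the board's x axis, across the mould; positive = anticlockwise seen from above, off the mould to the board's +y side. Starts parked at 1.0 to 1.7; range -0.5 to 2.0, no stop at 0, so it can be swung too far. Takes about 2.5 N at 100 mm from the axis; stays where it is left.
- swing_axis (a point): Pin of the cam lever, on the clamp's upright swing axis, 160 mm above the table. Its x axis points along the strap towards the foot, z up; it turns with the strap.
- foot_bolt (a point): Where the brass bolt above the rubber foot meets the top of the strap, 115 mm from the swing axis (bolt head 20 mm across, 9 mm high). The strap: flat steel bar 34 mm wide, 12 mm thick, from 48 mm behind the swing axis to a round nose 135 mm in front; underside 127 mm above the table with the lever up, 5 mm lower with it down. Push its long edge; the fingertip passes above the pressure board.
- strap_foot: Black rubber foot under the strap near its nose, 30 mm across, 16 mm high; origin at the centre of its underside. With the lever raised its underside is 3 mm above the steel disc, so it swings freely over the disc; the lever lowers it 5 mm, and the last 2 mm squeeze the rubber (about 20 N).
- cam_lever (a joint): Cam lever on top of the swing axis, rad: 0 = raised, 65 degrees above level, leaning away from the mould; grows as it is pushed down, away from the mould; 1.05 = fully down, 5 degrees above level, pointing straight back, opposite to the strap. Starts at 0 to 0.2, stays where left. Turns with the strap. At the ball it takes 3 to 4 N square to the lever, 6 to 9 N straight down while steep.
- lever_ball (a point): Centre of the black ball knob, 26 mm across, at the end of the cam lever, 100 mm from the lever's pin; lever bar 11 mm thick. About 250 mm above the table raised, 169 mm fully down.
- mould_top: Upper half of the plaster mould, 120 x 160 x 34 mm, 0.8 kg, loose, lying on the lower half; origin at the centre of its underside, 56 mm above the table. A pouring hole near each short side. To stay as it is.
- pressure_board: Brown wooden pressure board, 84 x 100 x 12 mm, loose, lying on the middle of the mould; origin at the centre of its underside, 90 mm above the table. To stay as it is.
- disc (a point): Centre of the top of the round steel disc, 58 mm across, 2 mm thick, let into the pressure board; 104 mm above the table. The rubber foot has to bear on it.
- tea_cup: small unglazed tan tea cup, 68 mm across, 58 mm tall, standing on the casting board under the sweep of the parked strap; origin under its foot. Leave alone.
- loop_tool: clay trimming tool, wooden stick with a steel loop, about 135 mm long and 12 mm thick, lying on the casting board on the other side of the clamp; origin under its middle, its x axis towards the loop. Leave alone.
- slip_jug: white mug-shaped slip jug, 84 mm across, 100 mm tall, on the table; origin under its foot. Leave alone.
- glaze_bottle: pale green glaze bottle with a black cap, 52 mm across, 120 mm tall, on the table; origin under its foot. Leave alone.
- water_bowl: empty white plastic bowl, 150 mm across, 60 mm tall, on the table; origin under its foot. Leave alone.
- liner_brush: dark-handled brush, 170 mm long, lying on the table; origin under it, x axis along it. Leave alone.
- clear_dish: shallow clear dish, 90 mm across, 14 mm tall, on the table; origin under its foot. Leave alone.
There are look-alikes about, which are no part of the job. Leave any blue look-alike of the pressure_board alone.

How it is judged (in metres and radians):
On the way, in this order (a step that is already met when the one before it is completed fails the run):
1. the strap is swung round so that the whole rubber foot is over the steel disc, lever still up (horizontal distance between strap_foot and disc below 0.014 m and value of joint cam_lever below 0.45 rad), for 0.2 s.
2. the cam lever is pushed fully down and the foot bears on the disc (horizontal distance between strap_foot and disc below 0.014 m and value of joint cam_lever above 0.97 rad and contact force between strap_foot and pressure_board above 8 N), for 0.2 s.
At the end, for the whole second after the job is handed in: The rubber foot is wholly on the steel disc (centres within 14 mm), the cam lever is fully down (within about 0.08 rad of its end) and stays there, the foot presses on the pressure board with more than 8 N, and mould and pressure board lie still within 12 mm of where they were (all of step 2 and linear speed of each of mould_top, pressure_board below 0.01 m/s and distance of each of mould_top, pressure_board from where it was at the start of the episode below 0.012 m); the robot touches nothing.
It fails at once if the upper mould half or the pressure board is lifted or shoved more than 12 mm (distance of any of mould_top, pressure_board from where it was at the start of the episode above 0.012 m).
It fails at once if something else on the table or the board is picked up, shoved more than 25 mm or knocked over (distance of any of tea_cup, loop_tool, slip_jug, glaze_bottle, water_bowl, liner_brush, clear_dish from where it was at the start of the episode above 0.025 m).
It also fails if it takes over 48 s, if anything falls off the work surface, if the arm or the gripper's body presses on something with over 40 N, if the wrist force passes 120 N, or if a joint passes its speed limit or range.

## Working session

There is one attempt and no reset: what is moved stays moved. The work goes in short steps, Python scripts to look and compute and a shell command to move; the robot and the scene stay as the last step left them, time stands still between calls to the robot, and variables do not carry over. Pictures are saved under pics/ and viewed, and the job is handed in when it is done.

```bash
ls; mkdir -p pics
cat > h.py <<'E'
import numpy as np, cv2
from bench import r
def snap(n,f):
    s=r.snapshot(n); cv2.imwrite('pics/'+f+'.png',s['pixels']); np.savez('pics/'+f+'.npz',**{k:np.asarray(v) for k,v in s.items()}); return s
def load(f): return np.load('pics/'+f+'.npz')
def cloud(s):
    z=s['z_map']; K=s['intrinsics']; v,u=np.indices(z.shape)
    P=np.stack([(u-K[0,2])/K[0,0]*z,(v-K[1,2])/K[1,1]*z,z],-1)
    W=(P-s['t'])@s['R']; W[z==0]=np.nan; return W
E
python3 - <<'E'
from h import *
for n in('scene','side','wrist'): snap(n,n+'0')
o=r.get_obs(); print(o)
E
```

```text
pics
{'time_s': 0.15, 'qpos': array([70.46393289, 19.12171629,  2.28437557, 83.9965853 , -0.76569438,
       76.96652388, -3.35193103]), 'joint_velocities': array([-0.03828637, -0.04862356,  0.02264553, -0.15920943,  0.13526094,
       -0.00122056, -0.06504665]), 'joint_torque': array([ 2.95689424e-03, -6.56838298e+01,  1.33701503e+00, -4.04106510e+01,
       -5.97526948e-02,  4.18415002e-02,  1.20202931e-04]), 'ee_pos': array([ 0.15550949, -0.63076406,  0.22189616]), 'eef_rot': array([-1.79930663e+02,  6.43730165e-03,  1.38520856e+01]), 'wrist_force': array([ 0.45709749, -0.91360506, -0.02696071]), 'wrist_torque': array([ 0.08581876, -0.01131224,  0.04600431]), 'gripper_width': 0.08692308680159963}
```

View pics/scene0.png

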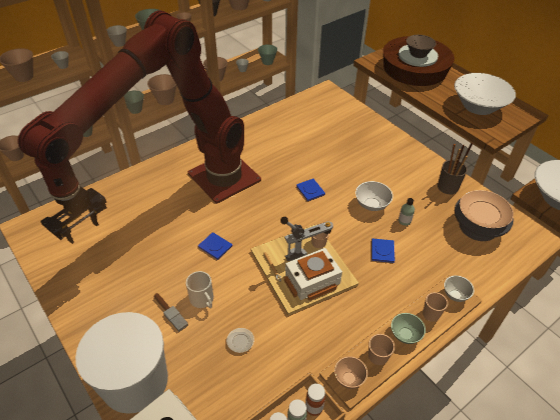

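View pics/side0.png

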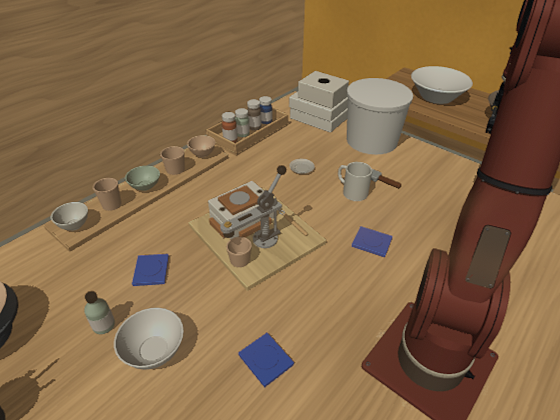

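View pics/wrist0.png

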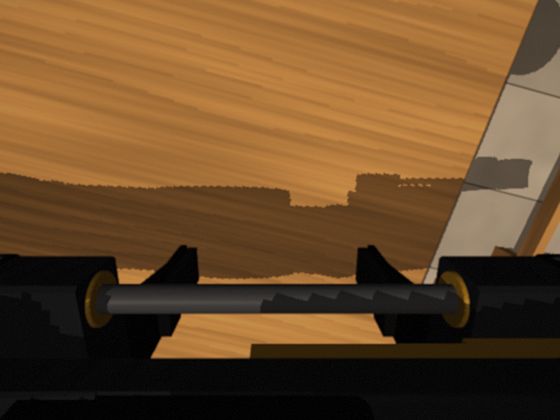

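The scene view shows the clamp around (295,240), the mould at (313,275) and the disc at (316,263). The side view shows the disc at (240,198), the lever ball at (281,170) and the cup at (239,250). Next I'll zoom in and measure.

Run:
```python
from h import *
s=load('scene0'); W=cloud(s); 
c=s['pixels'][195:320,230:375]; a=cv2.resize(c,None,fx=5,fy=4.8,interpolation=cv2.INTER_CUBIC); cv2.imwrite('pics/sc_z.png',a)
s2=load('side0'); W2=cloud(s2)
c=s2['pixels'][155:295,180:335]; cv2.imwrite('pics/si_z.png',cv2.resize(c,None,fx=5,fy=4.2,interpolation=cv2.INTER_CUBIC))
for n,w,pts in(('sc',W,[(316,263),(313,280),(285,220),(327,229),(295,237),(310,232)]),('si',W2,[(240,198),(281,170),(239,240),(265,203)])):
    for u,v in pts: print(n,u,v,w[v,u].round(4))
for w in(W,W2):
    m=np.isfinite(w[...,0])&(w[...,0]>.2)&(w[...,0]<1)&(abs(w[...,1])<.5)
    for lo,hi in((.085,.095),(.1,.108),(.12,.128),(.135,.143),(.015,.021)):
        k=m&(w[...,2]>lo)&(w[...,2]<hi); print(lo,k.sum(),np.nanmedian(w[k],0).round(3),w[k].min(0).round(3),w[k].max(0).round(3))
```

```text
sc 316 263 [ 0.6494 -0.0402  0.1054]
sc 313 280 [ 0.6898 -0.0863  0.0902]
sc 285 220 [ 0.53   -0.0847  0.2493]
sc 327 229 [0.5755 0.0706 0.138 ]
sc 295 237 [ 0.5448 -0.0505  0.1516]
sc 310 232 [0.5507 0.0128 0.1392]
si 240 198 [ 0.6431 -0.043   0.105 ]
si 281 170 [ 0.5148 -0.0753  0.2503]
si 239 240 [0.5528 0.0542 0.0665]
si 265 203 [ 0.5244 -0.0223  0.1665]
0.085 895 [ 0.661 -0.088  0.09 ] [ 0.421 -0.442  0.085] [1.    0.439 0.095]
0.1 564 [ 0.65  -0.051  0.103] [ 0.427 -0.441  0.1  ] [1.    0.43  0.108]
0.12 156 [ 0.987 -0.346  0.123] [ 0.519 -0.488  0.12 ] [1.    0.44  0.128]
0.135 248 [0.548 0.02  0.139] [ 0.509 -0.08   0.135] [0.58  0.102 0.143]
0.015 2879 [ 0.68  -0.075  0.018] [ 0.228 -0.5    0.015] [1.    0.485 0.021]
0.085 950 [ 0.649 -0.029  0.091] [ 0.423 -0.485  0.085] [1.    0.448 0.095]
0.1 812 [ 0.643 -0.046  0.103] [ 0.422 -0.482  0.1  ] [0.998 0.44  0.108]
0.12 162 [ 0.649 -0.025  0.122] [ 0.511 -0.494  0.12 ] [1.    0.44  0.128]
0.135 502 [0.543 0.027 0.14 ] [ 0.508 -0.076  0.135] [0.577 0.102 0.143]
0.015 6520 [0.559 0.053 0.018] [ 0.231 -0.5    0.015] [1.    0.455 0.021]
```

```bash
ls pics
```

```text
sc_z.png
scene0.npz
scene0.png
si_z.png
side0.npz
side0.png
wrist0.npz
wrist0.png
```

View pics/sc_z.png

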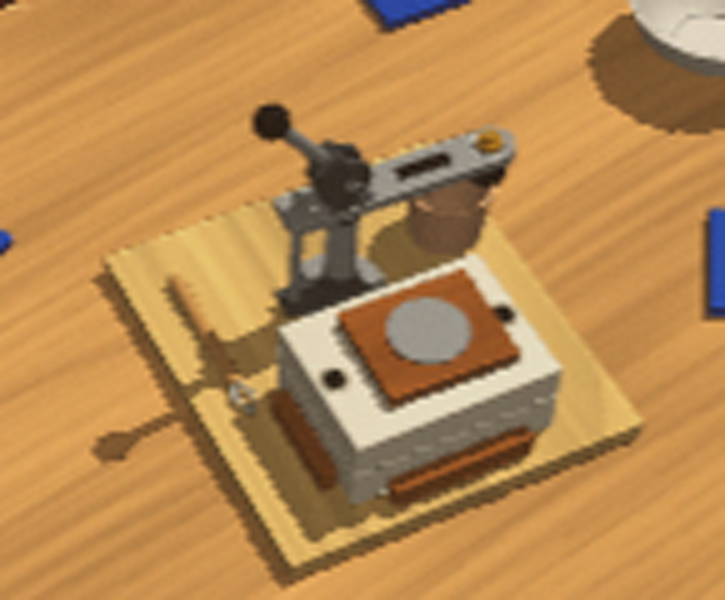

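View pics/si_z.png

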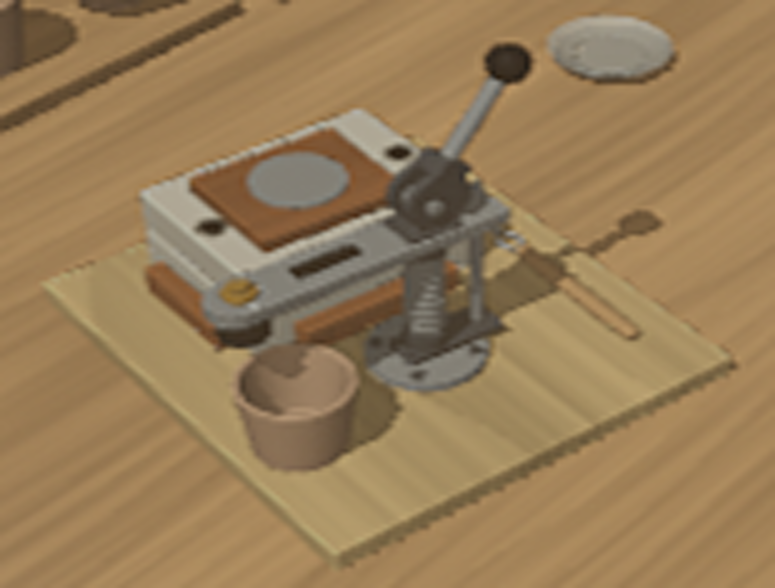

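```bash
cat > meas.py <<'E'
from h import *
def meas(names):
    allp=[]
    for f in names:
        s=load(f);W=cloud(s);px=s['pixels'].astype(int)
        near=np.isfinite(W[...,0])&(W[...,0]>.4)&(W[...,0]<.82)&(abs(W[...,1]+.02)<.2)
        sat=px.max(-1)-px.min(-1)
        d=near&(W[...,2]>.1)&(W[...,2]<.11)&(sat<40)&(px.mean(-1)>90)
        br=near&(W[...,2]>.098)&(W[...,2]<.11)
        st=near&(W[...,2]>.132)&(W[...,2]<.145)
        wh=near&(W[...,2]>.08)&(W[...,2]<.093)&(sat<50)&(px.mean(-1)>120)
        brass=near&(W[...,2]>.136)&(W[...,2]<.16)&(px[...,2]-px[...,0]>60)
        ball=near&(W[...,2]>.15)&(px.max(-1)<60)
        for n,k in(('disc',d),('strap',st),('white',wh),('brass',brass)):
            p=W[k]
            if len(p)<3: print(f,n,len(p)); continue
            (c,sz,a)=cv2.minAreaRect(p[:,:2].astype(np.float32)*1000)
            print(f,n,len(p),'mean',p.mean(0).round(4),'rect',np.round(c,1),np.round(sz,1),round(a,1))
        p=W[ball]; print(f,'ball cands',len(p)); 
        for zlo in (.15,.17,.19,.21,.23,.245): 
            q=p[(p[:,2]>zlo)&(p[:,2]<zlo+.02)]; print('  ',zlo,len(q),q.mean(0).round(4) if len(q) else '')
E
python3 - <<'E'
from meas import *
meas(['scene0','side0'])
E
```

```text
scene0 disc 144 mean [ 0.6481 -0.044   0.1047] rect [637.4 -62.6] [98.1 58.2] 62.1
scene0 strap 328 mean [0.5488 0.0122 0.1387] rect [546.2  11. ] [183.3  42.5] 76.1
scene0 white 446 mean [ 0.6573 -0.0688  0.0892] rect [648.4 -51.7] [157.7 122.3] 78.9
scene0 brass 30 mean [0.5502 0.0534 0.1425] rect [539.2   9. ] [176.3  28.6] 76.4
scene0 ball cands 97
   0.15 30 [ 0.541  -0.0393  0.1619]
   0.17 30 [ 0.5428 -0.0375  0.1782]
   0.19 1 [ 0.5457 -0.0527  0.191 ]
   0.21 0 
   0.23 18 [ 0.5306 -0.0877  0.2461]
   0.245 30 [ 0.5279 -0.0881  0.2516]
side0 disc 227 mean [ 0.6453 -0.0438  0.1048] rect [599.4 -17.2] [ 98.5 186. ] 57.3
side0 strap 587 mean [0.5409 0.0239 0.1393] rect [543.   13.2] [182.4  37.4] 77.5
side0 white 373 mean [ 0.6574 -0.0304  0.0902] rect [616.  -42.8] [158.5 187.4] 77.6
side0 brass 32 mean [0.5554 0.0758 0.1449] rect [539.2   7.9] [171.6  18.8] 74.8
side0 ball cands 46
   0.15 0 
   0.17 0 
   0.19 0 
   0.21 0 
   0.23 29 [ 0.5165 -0.0773  0.2446]
   0.245 32 [ 0.517  -0.0803  0.2505]
```

Run:
```python
from meas import *
for f in('scene0','side0'):
    s=load(f);W=cloud(s);px=s['pixels'].astype(int);sat=px.max(-1)-px.min(-1)
    cam=-s['R'].T@s['t']; print(f,'cam',cam.round(3))
    near=np.isfinite(W[...,0])&(W[...,0]>.4)&(W[...,0]<.82)&(abs(W[...,1]+.02)<.2)
    def comp(k):
        n,l,st,c=cv2.connectedComponentsWithStats(k.astype(np.uint8)); i=1+np.argmax(st[1:,4]); return l==i
    for nm,k in(('disc',near&(W[...,2]>.1)&(W[...,2]<.11)&(sat<40)&(px.mean(-1)>90)),
      ('pboard',near&(W[...,2]>.097)&(W[...,2]<.11)),
      ('strap',near&(W[...,2]>.132)&(W[...,2]<.143)),('mould',near&(W[...,2]>.084)&(W[...,2]<.11)),('cboard',near&(W[...,2]>.012)&(W[...,2]<.024)&(px[...,2]>120))):
        k=comp(k); p=W[k]; c,sz,a=cv2.minAreaRect(p[:,:2].astype(np.float32)*1000)
        print(nm,len(p),p.mean(0).round(4),np.round(c,1),np.round(sz,1),round(a,1))
    for z0,z1 in((.225,.27),):
        k=near&(W[...,2]>z0)&(W[...,2]<z1); p=W[k]; 
        from scipy.optimize import least_squares
        k2=k&(px.max(-1)<70); p=W[k2]
        o=least_squares(lambda c:np.linalg.norm(p-c,axis=1)-.013,p.mean(0)+(p.mean(0)-cam)/np.linalg.norm(p.mean(0)-cam)*.009,loss='soft_l1',f_scale=.002)
        print('ball',len(p),p.min(0).round(3),p.max(0).round(3),o.x.round(4),o.cost)
    K=s['intrinsics']
    k=near&(px[...,2]-px[...,0]>70)&(W[...,2]>.135)&(W[...,2]<.152); k=comp(k); v,u=np.nonzero(k);print('bolt',len(u),u.mean(),v.mean(),W[k].mean(0).round(4))
```

```text
scene0 cam [ 1.406 -0.79   1.5  ]
disc 143 [ 0.6485 -0.0437  0.1047] [649.8 -43.8] [54.7 54.2] 82.6
pboard 566 [ 0.65   -0.0466  0.1031] [649.2 -44.6] [102.7  88.1] 77.2
strap 298 [0.5483 0.0107 0.1382] [546.2  11. ] [183.3  42.5] 76.1
mould 1302 [ 0.654  -0.0575  0.0961] [648.6 -53.3] [162.  123.8] 78.7
cboard 1914 [ 0.5802 -0.0693  0.0183] [579.1 -37.6] [282.1 316.2] 78.7
ball 37 [ 0.519 -0.097  0.234] [ 0.535 -0.077  0.263] [ 0.5227 -0.0862  0.2428] 8.167947143083465e-05
bolt 17 327.52941176470586 223.8235294117647 [0.5623 0.0839 0.1447]
side0 cam [-0.072  0.61   0.914]
disc 213 [ 0.6466 -0.043   0.1049] [647.9 -43.7] [57.3 57.1] 56.7
pboard 682 [ 0.6439 -0.04    0.1035] [647. -45.] [103.8  91.1] 77.6
strap 555 [0.5407 0.0235 0.139 ] [543.   13.2] [182.4  37.4] 77.5
mould 1194 [ 0.6482 -0.0373  0.0983] [650.9 -52. ] [161.5 115.1] 77.7
cboard 3326 [ 0.5186 -0.0014  0.0191] [577.1 -38.3] [283.5 311.9] 78.9
ball 59 [ 0.506 -0.087  0.236] [ 0.53  -0.072  0.258] [ 0.5212 -0.0863  0.243 ] 7.45078825728047e-05
bolt 27 227.07407407407408 224.14814814814815 [0.5583 0.0857 0.1452]
```

```bash
cat > go.py <<'E'
from h import *
from scipy.spatial.transform import Rotation as Ro
import sys
AX=np.array([.5345,-.030]);
def d(target=None):
    o=r.get_obs(); R=Ro.from_euler('xyz',o['eef_rot'],degrees=True)
    print('t',o['time_s'],'pos',o['ee_pos'].round(4),'rot',o['eef_rot'].round(2),'F',o['wrist_force'].round(2),'q',o['qpos'].round(0),'w',round(o['gripper_width'],4))
    if target is not None: print('tool delta cm',(R.inv().apply(np.array(target)-o['ee_pos'])*100).round(2))
if __name__=='__main__': d([float(x) for x in sys.argv[1:4]] if len(sys.argv)>3 else None)
E
python3 -m handwheel '[{"tz":-1.5,"wz":-0.12},{"tz":-1.5,"wz":-0.12},{"tz":-1.5,"wz":-0.12},{"tz":-1.5,"wz":-0.12},{"tz":-1.5,"wz":-0.12},{"tz":-1.5,"wz":-0.12},{"tz":-1.5,"wz":-0.12},{"tz":-1.5,"wz":-0.12}]' 1; python3 go.py .40 -.42 .34
```

```text
t 0.15 pos [ 0.1555 -0.6308  0.2219] rot [-1.7993e+02  1.0000e-02  1.3850e+01] F [ 0.46 -0.91 -0.03] q [70. 19.  2. 84. -1. 77. -3.] w 0.0869
tool delta cm [ 28.78 -14.62 -11.8 ]invalid input
```

```bash
python3 -m handwheel '[{"tx":0,"ty":0,"tz":-1.5,"wx":0,"wy":0,"wz":-0.12},{"tx":0,"ty":0,"tz":-1.5,"wx":0,"wy":0,"wz":-0.12},{"tx":0,"ty":0,"tz":-1.5,"wx":0,"wy":0,"wz":-0.12},{"tx":0,"ty":0,"tz":-1.5,"wx":0,"wy":0,"wz":-0.12},{"tx":0,"ty":0,"tz":-1.5,"wx":0,"wy":0,"wz":-0.12},{"tx":0,"ty":0,"tz":-1.5,"wx":0,"wy":0,"wz":-0.12},{"tx":0,"ty":0,"tz":-1.5,"wx":0,"wy":0,"wz":-0.12},{"tx":0,"ty":0,"tz":-1.5,"wx":0,"wy":0,"wz":-0.12}]' 1; python3 go.py .40 -.42 .34
```

```text
time_s: 0.82
ee_pos: [0.155, -0.6281, 0.339]
eef_rot: [-179.5, -0.7, 70.8]
wrist_force: [0.1, 0.1, -0.1]
gripper_width: 0.0417
t 0.8167 pos [ 0.155  -0.6281  0.339 ] rot [-179.47   -0.69   70.81] F [ 0.08  0.14 -0.06] q [76. 18. -5. 72.  2. 91. 52.] w 0.0417
tool delta cm [27.71 16.3   0.08]
```

```bash
python3 -m handwheel '[{"tx":3.4,"ty":2.0,"tz":0,"wx":0,"wy":0,"wz":-0.01},{"tx":3.4,"ty":2.0,"tz":0,"wx":0,"wy":0,"wz":-0.01},{"tx":3.4,"ty":2.0,"tz":0,"wx":0,"wy":0,"wz":-0.01},{"tx":3.4,"ty":2.0,"tz":0,"wx":0,"wy":0,"wz":-0.01},{"tx":3.4,"ty":2.0,"tz":0,"wx":0,"wy":0,"wz":-0.01},{"tx":3.4,"ty":2.0,"tz":0,"wx":0,"wy":0,"wz":-0.01},{"tx":3.4,"ty":2.0,"tz":0,"wx":0,"wy":0,"wz":-0.01},{"tx":3.4,"ty":2.0,"tz":0,"wx":0,"wy":0,"wz":-0.01}]' 1; python3 go.py .506 .079 .34
```

```text
time_s: 1.48
ee_pos: [0.3851, -0.4136, 0.3404]
eef_rot: [-179.3, -0.4, 75.1]
wrist_force: [0.5, -0.9, -0.1]
gripper_width: 0.0011
t 1.4833 pos [ 0.3851 -0.4136  0.3404] rot [-179.34   -0.4    75.14] F [ 0.53 -0.94 -0.11] q [ 57.   9. -17.  83.   2.  89.  26.] w 0.0011
tool delta cm [50.71 -0.94  0.4 ]
```

```bash
python3 -m handwheel '[{"tx":4.1,"ty":-0.1,"tz":0,"wx":0,"wy":0,"wz":-0.005},{"tx":4.1,"ty":-0.1,"tz":0,"wx":0,"wy":0,"wz":-0.005},{"tx":4.1,"ty":-0.1,"tz":0,"wx":0,"wy":0,"wz":-0.005},{"tx":4.1,"ty":-0.1,"tz":0,"wx":0,"wy":0,"wz":-0.005},{"tx":4.1,"ty":-0.1,"tz":0,"wx":0,"wy":0,"wz":-0.005},{"tx":4.1,"ty":-0.1,"tz":0,"wx":0,"wy":0,"wz":-0.005},{"tx":4.1,"ty":-0.1,"tz":0,"wx":0,"wy":0,"wz":-0.005},{"tx":4.1,"ty":-0.1,"tz":0,"wx":0,"wy":0,"wz":-0.005}]' 1; python3 go.py .506 .079 .34
```

```text
time_s: 2.15
ee_pos: [0.456, -0.088, 0.3401]
eef_rot: [-179.2, -0.5, 77.7]
wrist_force: [0.9, 0.6, -0.3]
gripper_width: 0.0004
t 2.15 pos [ 0.456  -0.088   0.3401] rot [-179.2    -0.49   77.75] F [ 0.86  0.63 -0.33] q [ 41.  -3. -33.  95.  -2.  88.  -4.] w 0.0004
tool delta cm [17.38  1.34  0.14]
```

```bash
python3 -m handwheel '[{"tx":3.5,"ty":0.2,"tz":0,"wx":-0.003,"wy":0,"wz":0},{"tx":3.5,"ty":0.2,"tz":0,"wx":-0.003,"wy":0,"wz":0},{"tx":3.5,"ty":0.2,"tz":0,"wx":-0.003,"wy":0,"wz":0},{"tx":3.5,"ty":0.2,"tz":0,"wx":-0.003,"wy":0,"wz":0},{"tx":3.5,"ty":0.2,"tz":0,"wx":-0.003,"wy":0,"wz":0},{"tx":0,"ty":0,"tz":0,"wx":0,"wy":0,"wz":0}]' 1; python3 go.py .506 .079 .119
python3 - <<'E'
from h import *
snap('wrist','wrist1'); snap('side','side1')
E
```

```text
time_s: 2.65
ee_pos: [0.5016, 0.0991, 0.3421]
eef_rot: [179.8, -0.5, 78.3]
wrist_force: [-0.1, 0.9, -0.1]
gripper_width: 0.0002
t 2.65 pos [0.5016 0.0991 0.3421] rot [179.77  -0.55  78.32] F [-0.07  0.92 -0.14] q [ 29.   3. -46.  90.   2.  87. -29.] w 0.0002
tool delta cm [-2.09  0.75 22.29]
```

View pics/wrist1.png

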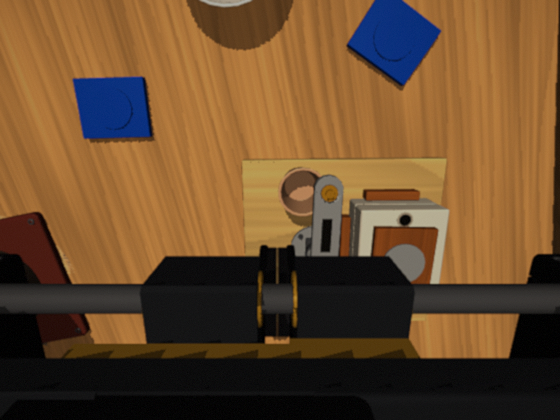

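View pics/side1.png

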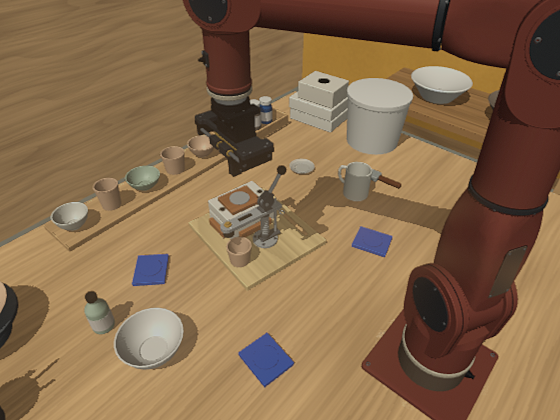

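The wrist view shows the strap pointing up the image (bolt at 330,193), with the fingertips at (277,250) to its left, on the anticlockwise side, and the disc at (408,262). Next I descend beside the strap.

```bash
python3 -m handwheel '[{"tx":-0.4,"ty":0.1,"tz":3.7,"wx":0,"wy":0,"wz":0},{"tx":-0.4,"ty":0.1,"tz":3.7,"wx":0,"wy":0,"wz":0},{"tx":-0.4,"ty":0.1,"tz":3.7,"wx":0,"wy":0,"wz":0},{"tx":-0.4,"ty":0.1,"tz":3.7,"wx":0,"wy":0,"wz":0},{"tx":-0.4,"ty":0.1,"tz":3.7,"wx":0,"wy":0,"wz":0},{"tx":0,"ty":0,"tz":2.0,"wx":0,"wy":0,"wz":0},{"tx":0,"ty":0,"tz":0,"wx":0,"wy":0,"wz":0}]' 1; python3 go.py .506 .079 .119
```

```text
time_s: 3.33
ee_pos: [0.5043, 0.061, 0.1297]
eef_rot: [179.5, -0.1, 77.3]
wrist_force: [-0.8, -1.4, 0.3]
gripper_width: 0.0003
t 3.3333 pos [0.5043 0.061  0.1297] rot [ 1.7951e+02 -1.4000e-01  7.7280e+01] F [-0.84 -1.41  0.27] q [ 29.  11. -44. 109.   8.  63. -31.] w 0.0003
tool delta cm [ 1.79 -0.24  1.07]
```

```bash
python3 -m handwheel '[{"tx":0.8,"ty":0,"tz":0.6,"wx":0,"wy":0,"wz":0},{"tx":0.8,"ty":0,"tz":0.4,"wx":0.004,"wy":0,"wz":0},{"tx":0,"ty":0.5,"tz":0,"wx":0.004,"wy":0,"wz":0},{"tx":0,"ty":0.5,"tz":0,"wx":0,"wy":0,"wz":0},{"tx":0,"ty":0,"tz":0,"wx":0,"wy":0,"wz":0}]' 1
python3 - <<'E'
from go import *
d()
snap('side','side2'); s=snap('wrist','wrist2')
cv2.imwrite('pics/si2z.png',cv2.resize(load('side2')['pixels'][155:295,180:335],None,fx=5,fy=4.2))
E
```

```text
time_s: 3.75
ee_pos: [0.5212, 0.0727, 0.123]
eef_rot: [179.8, -0.1, 77.0]
wrist_force: [0.0, 1.1, 0.9]
gripper_width: 0.0003
t 3.75 pos [0.5212 0.0727 0.123 ] rot [ 1.798e+02 -1.100e-01  7.699e+01] F [0.04 1.07 0.86] q [ 27.  14. -44. 107.  11.  64. -34.] w 0.0003
```

View pics/si2z.png

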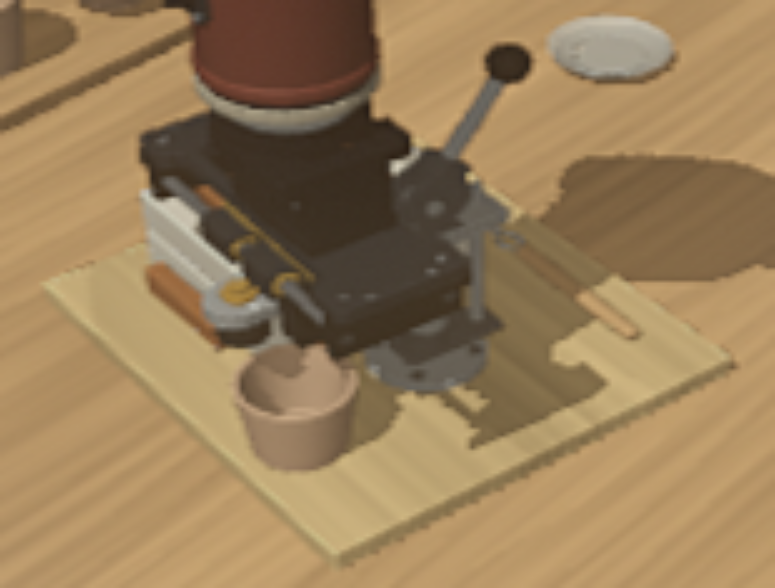

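View pics/wrist2.png

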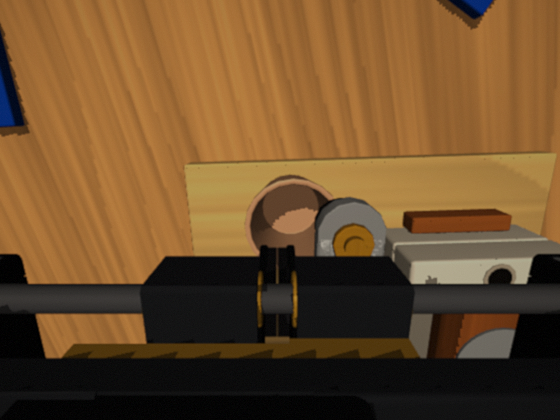

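Contact should come in a few mm. Now I sweep along the arc around the swing axis.

```bash
python3 -m handwheel '[{"tx":0,"ty":0.3,"tz":0.2,"wx":0,"wy":0,"wz":0},{"tx":0.2,"ty":0.8,"tz":0,"wx":0,"wy":0,"wz":0.08},{"tx":0.23,"ty":0.8,"tz":0,"wx":0,"wy":0,"wz":0.08},{"tx":0.23,"ty":0.8,"tz":0,"wx":0,"wy":0,"wz":0.08},{"tx":0.23,"ty":0.8,"tz":0,"wx":0,"wy":0,"wz":0.08}]' 1
python3 - <<'E'
from go import *
d()
o=r.get_obs();p=o['ee_pos'][:2]-AX;print('polar',np.linalg.norm(p),np.degrees(np.arctan2(p[1],p[0])))
snap('side','side3'); s=snap('wrist','wrist3')
E
```

```text
time_s: 4.27
ee_pos: [0.5555, 0.0705, 0.1216]
eef_rot: [179.9, -0.1, 58.2]
wrist_force: [-2.3, 1.3, 1.2]
gripper_width: 0.0006
t 4.2667 pos [0.5555 0.0705 0.1216] rot [ 1.7994e+02 -5.0000e-02  5.8190e+01] F [-2.33  1.31  1.23] q [ 23.  17. -40. 102.  12.  65. -53.] w 0.0006
polar 0.10264221377792063 78.2185631116558
```

View pics/wrist3.png

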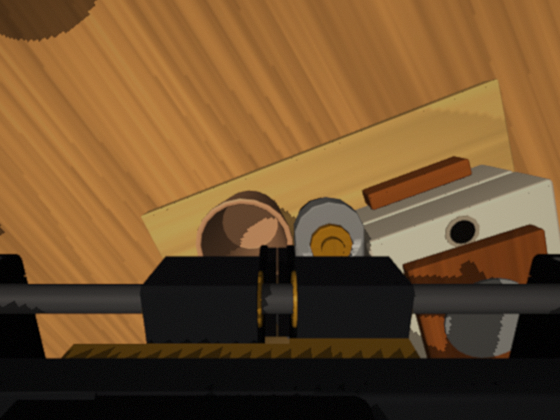

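The strap is now against the finger (bolt at 332,240, strap edge at 295) and the reaction is about 2.5 N. I'll continue the arc.

```bash
python3 -m handwheel '[{"tx":0.25,"ty":0.8,"tz":0,"wx":0,"wy":0,"wz":0.08},{"tx":0.25,"ty":0.8,"tz":0,"wx":0,"wy":0,"wz":0.08},{"tx":0.25,"ty":0.8,"tz":0,"wx":0,"wy":0,"wz":0.08},{"tx":0.25,"ty":0.8,"tz":0,"wx":0,"wy":0,"wz":0.08},{"tx":0.25,"ty":0.8,"tz":0,"wx":0,"wy":0,"wz":0.08},{"tx":0.25,"ty":0.8,"tz":0,"wx":0,"wy":0,"wz":0.08},{"tx":0.25,"ty":0.8,"tz":0,"wx":0,"wy":0,"wz":0.08}]' 1
python3 - <<'E'
from go import *
d()
o=r.get_obs();p=o['ee_pos'][:2]-AX;a=np.degrees(np.arctan2(p[1],p[0]));n=np.linalg.norm(p);print('polar',n,a,'perp',n*np.sin(np.radians(a-o['eef_rot'][2])))
snap('side','side4'); s=snap('wrist','wrist4');snap('scene','scene4')
cv2.imwrite('pics/si4z.png',cv2.resize(load('side4')['pixels'][155:295,180:335],None,fx=5,fy=4.2))
cv2.imwrite('pics/sc4z.png',cv2.resize(load('scene4')['pixels'][195:320,230:375],None,fx=5,fy=4.8))
E
```

```text
time_s: 4.95
ee_pos: [0.6034, 0.0464, 0.1216]
eef_rot: [-179.8, 0.1, 26.6]
wrist_force: [-2.0, 2.3, -0.6]
gripper_width: 0.0002
t 4.95 pos [0.6034 0.0464 0.1216] rot [-1.798e+02  1.400e-01  2.661e+01] F [-2.02  2.33 -0.64] q [ 18.  22. -33.  96.  13.  66. -82.] w 0.0002
polar 0.10289667948092379 47.95488608897415 perp 0.037445002485996866
```

View pics/wrist4.png

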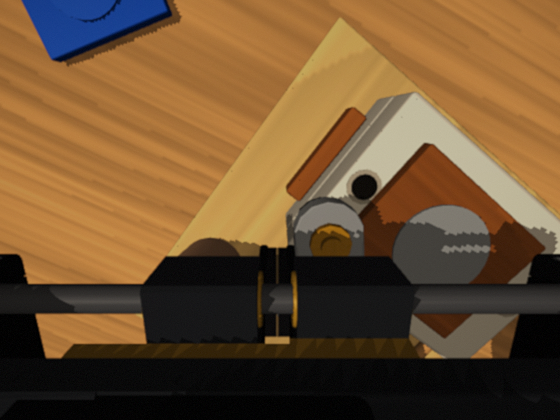

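View pics/sc4z.png

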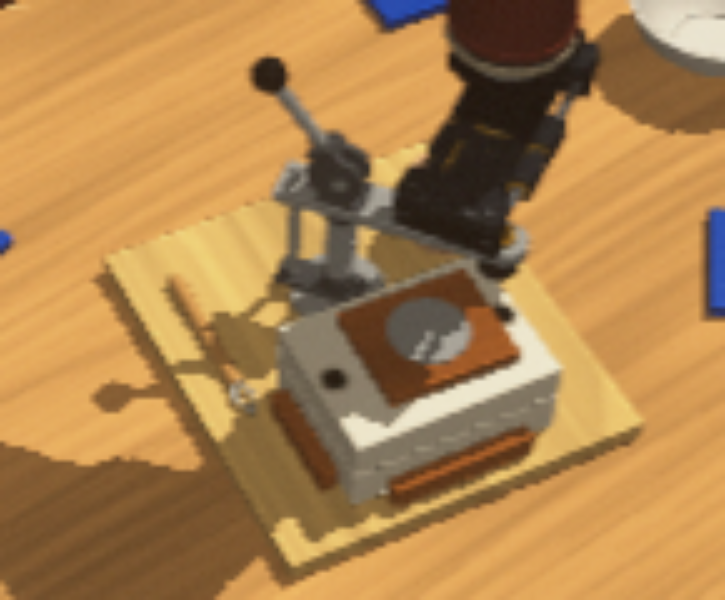

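The strap is coming round evenly: bolt at (331,240) in the wrist view, disc at (440,245). I'll take the strap angle from the bolt.

```bash
cat > strap.py <<'E'
from go import *
def ang(f,zb=.148):
    s=load(f) if isinstance(f,str) else f; px=s['pixels'].astype(int); W=cloud(s)
    k=(W[...,2]>.135)&(W[...,2]<.156)&(px[...,2]-px[...,0]>50)&(np.hypot(W[...,0]-AX[0],W[...,1]-AX[1])<.14)
    st=(W[...,2]>.132)&(W[...,2]<.1445)&(np.hypot(W[...,0]-AX[0],W[...,1]-AX[1])<.15)&(np.hypot(W[...,0]-AX[0],W[...,1]-AX[1])>.08)
    for n,m in(('bolt',k),('strap',st)):
        if m.sum()<3: print(n,'none'); continue
        p=W[m]; c=np.median(p,0); q=c[:2]-AX; v,u=np.nonzero(m)
        a=np.degrees(np.arctan2(p[:,1]-AX[1],p[:,0]-AX[0]))
        print(n,m.sum(),'px',u.mean().round(),v.mean().round(),c.round(4),'r',np.hypot(*q).round(4),'ang',np.degrees(np.arctan2(q[1],q[0])).round(2),a.min().round(1),a.max().round(1))
E
python3 - <<'E'
from strap import *
for f in('scene0','side0','wrist1','wrist3','wrist4','side4','scene4'): print(f); ang(f)
E
```

```text
scene0
bolt 39 px 319.0 226.0 [0.557  0.0809 0.1418] r 0.1132 ang 78.52 -121.4 101.1
strap 102 px 324.0 226.0 [0.5613 0.0703 0.1395] r 0.1038 ang 75.04 63.4 88.3
side0
bolt 37 px 233.0 222.0 [0.5566 0.0854 0.1445] r 0.1175 ang 79.15 -122.3 82.0
strap 204 px 232.0 225.0 [0.5517 0.0735 0.1395] r 0.1049 ang 80.59 65.9 90.4
wrist1
bolt 227 px 329.0 193.0 [0.5599 0.0841 0.144 ] r 0.1169 ang 77.46 72.5 81.9
strap 1218 px 327.0 200.0 [0.5567 0.0726 0.1388] r 0.105 ang 77.78 65.6 89.4
wrist3
bolt 1105 px 331.0 241.0 [0.5897 0.0753 0.144 ] r 0.1189 ang 62.36 56.9 67.2
strap 3365 px 322.0 232.0 [0.591  0.0796 0.1389] r 0.1233 ang 62.71 53.7 80.0
wrist4
bolt 1028 px 331.0 241.0 [0.6353 0.0325 0.1441] r 0.1186 ang 31.82 26.9 36.2
strap 3413 px 322.0 232.0 [0.6383 0.038  0.1389] r 0.124 ang 33.24 22.9 49.2
side4
bolt none
strap 39 px 232.0 209.0 [0.5967 0.0282 0.1389] r 0.0852 ang 43.08 22.0 56.2
scene4
bolt 14 px 315.0 239.0 [0.6348 0.0321 0.1416] r 0.1179 ang 31.75 -170.7 37.0
strap 40 px 330.0 246.0 [0.6433 0.0302 0.1393] r 0.1244 ang 28.96 19.0 39.1
```

```bash
python3 -m handwheel '[{"tx":0.25,"ty":0.8,"tz":0,"wx":0,"wy":0,"wz":0.08},{"tx":0.25,"ty":0.8,"tz":0,"wx":0,"wy":0,"wz":0.08},{"tx":0.25,"ty":0.8,"tz":0,"wx":0,"wy":0,"wz":0.08},{"tx":0.25,"ty":0.8,"tz":0,"wx":0,"wy":0,"wz":0.08},{"tx":0.25,"ty":0.8,"tz":0,"wx":0,"wy":0,"wz":0.08},{"tx":0.25,"ty":0.8,"tz":0,"wx":0,"wy":0,"wz":0.08},{"tx":0.1,"ty":0.4,"tz":0,"wx":0,"wy":0,"wz":0.04}]' 1
python3 - <<'E'
from strap import *
d()
snap('wrist','wrist5');ang('wrist5')
s=load('wrist5');W=cloud(s);px=s['pixels'].astype(int);k=(W[...,2]>.1)&(W[...,2]<.11)&(px.max(-1)-px.min(-1)<40)&(np.hypot(W[...,0]-.6485,W[...,1]+.0438)<.05)&(px.mean(-1)>40)
p=W[k];print(len(p),p.mean(0),cv2.minEnclosingCircle(p[:,:2].astype(np.float32)))
E
```

```text
time_s: 5.68
ee_pos: [0.6294, 0.009, 0.1219]
eef_rot: [-179.5, 0.1, -1.7]
wrist_force: [1.4, 2.4, -1.0]
gripper_width: 0.0001
t 5.6833 pos [0.6294 0.009  0.1219] rot [-1.7948e+02  1.3000e-01 -1.7100e+00] F [ 1.41  2.43 -0.95] q [  17.   23.  -27.   93.   11.   67. -104.] w 0.0001
bolt 1118 px 329.0 240.0 [ 0.6511 -0.0162  0.1441] r 0.1174 ang 6.74 1.9 11.4
strap 3500 px 321.0 230.0 [ 0.655  -0.0128  0.1389] r 0.1217 ang 8.14 -2.2 24.1
4913 [ 0.65312705 -0.05103802  0.10402556] ((0.6473973989486694, -0.04351317510008812), 0.04994606971740723)
```

View pics/wrist5.png

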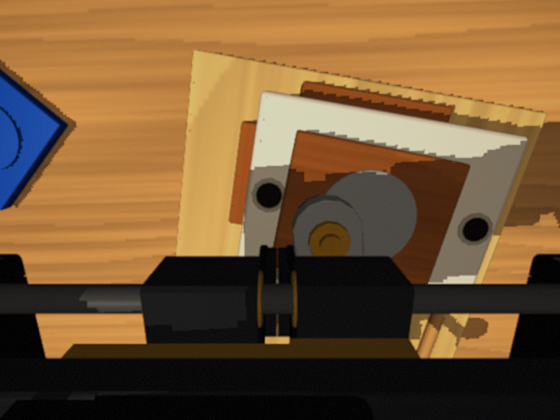

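The bolt is at (329,240) and the disc centre at about (375,215), so the strap needs about 13° more. I'll take 11° and then check.

```bash
python3 -m handwheel '[{"tx":0.25,"ty":0.8,"tz":0,"wx":0,"wy":0,"wz":0.08},{"tx":0.2,"ty":0.7,"tz":0,"wx":0,"wy":0,"wz":0.07},{"tx":0.1,"ty":0.4,"tz":0,"wx":0,"wy":0,"wz":0.04},{"tx":0,"ty":0,"tz":0,"wx":0,"wy":0,"wz":0}]' 1
python3 - <<'E'
from strap import *
d()
snap('wrist','wrist6');ang('wrist6')
E
```

```text
time_s: 6.07
ee_pos: [0.633, -0.0063, 0.1225]
eef_rot: [-179.3, 0.1, -11.8]
wrist_force: [0.6, -0.9, 0.5]
gripper_width: 0.0004
t 6.0667 pos [ 0.633  -0.0063  0.1225] rot [-1.7927e+02  9.0000e-02 -1.1800e+01] F [ 0.61 -0.89  0.5 ] q [  17.   23.  -25.   92.   10.   67. -112.] w 0.0004
bolt 1239 px 329.0 238.0 [ 0.6511 -0.0356  0.144 ] r 0.1167 ang -2.76 -7.6 11.8
strap 3771 px 322.0 229.0 [ 0.6546 -0.0339  0.1389] r 0.1202 ang -1.87 -12.0 15.2
```

View pics/wrist6.png

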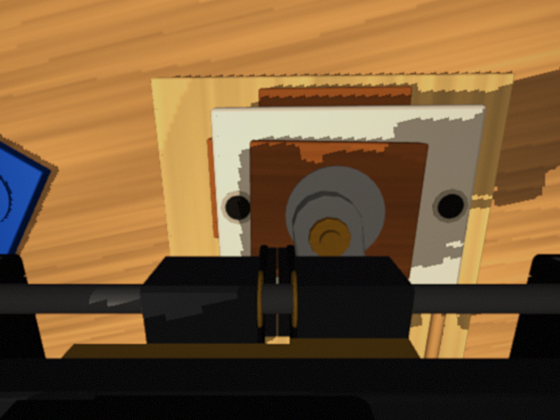

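```bash
python3 -m handwheel '[{"tx":0.1,"ty":0.45,"tz":0,"wx":0,"wy":0,"wz":0.03},{"tx":0.1,"ty":0.4,"tz":0,"wx":0,"wy":0,"wz":0.03},{"tx":0,"ty":0,"tz":0,"wx":0,"wy":0,"wz":0}]' 1
python3 - <<'E'
from strap import *
d()
snap('wrist','wrist7');ang('wrist7')
E
```

```text
time_s: 6.37
ee_pos: [0.6328, -0.013, 0.1229]
eef_rot: [-179.2, 0.1, -14.8]
wrist_force: [0.2, -0.3, -0.4]
gripper_width: 0.0003
t 6.3667 pos [ 0.6328 -0.013   0.1229] rot [-1.7919e+02  1.0000e-01 -1.4810e+01] F [ 0.21 -0.3  -0.37] q [  17.   23.  -24.   92.    9.   67. -114.] w 0.0003
bolt 1273 px 328.0 236.0 [ 0.6502 -0.043   0.1441] r 0.1165 ang -6.41 -11.3 8.3
strap 3914 px 322.0 228.0 [ 0.6534 -0.042   0.1389] r 0.1195 ang -5.75 -15.7 11.6
```

View pics/wrist7.png

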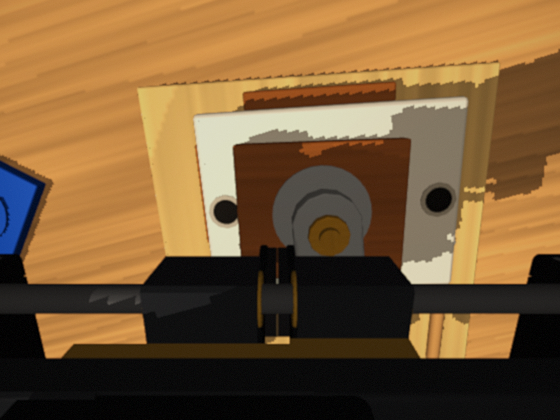

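The foot is over the disc, at −6.4° against a target of −6.9°. Backing off, rising and checking.

```bash
python3 -m handwheel '[{"tx":0,"ty":-1.0,"tz":0,"wx":0,"wy":0,"wz":0},{"tx":0,"ty":-1.5,"tz":-0.5,"wx":0,"wy":0,"wz":0},{"tx":0,"ty":-0.5,"tz":-3.5,"wx":0,"wy":0,"wz":-0.03},{"tx":0,"ty":0,"tz":-3.8,"wx":0,"wy":0,"wz":-0.03},{"tx":0,"ty":0,"tz":-3.8,"wx":0,"wy":0,"wz":-0.03},{"tx":0,"ty":0,"tz":-3.8,"wx":0,"wy":0,"wz":-0.03},{"tx":0,"ty":0,"tz":-3.8,"wx":0.01,"wy":0,"wz":-0.03}]' 1
python3 - <<'E'
from strap import *
d([.477,-.0235,.33])
snap('side','side8');snap('scene','scene8');snap('wrist','wrist8')
for f in('wrist8','side8','scene8'): print(f);ang(f)
cv2.imwrite('pics/si8z.png',cv2.resize(load('side8')['pixels'][155:295,180:335],None,fx=5,fy=4.2))
E
```

```text
time_s: 7.0
ee_pos: [0.6356, 0.0223, 0.3132]
eef_rot: [-178.8, 1.2, -5.3]
wrist_force: [1.2, 0.4, 0.1]
gripper_width: 0.0004
t 7.0 pos [0.6356 0.0223 0.3132] rot [-178.77    1.16   -5.3 ] F [1.2  0.42 0.06] q [  15.   19.  -27.   75.    7.   88. -106.] w 0.0004
tool delta cm [-15.4    5.99  -1.49]
wrist8
bolt 272 px 341.0 176.0 [ 0.6498 -0.0421  0.144 ] r 0.1159 ang -5.97 -11.0 -1.6
strap 1427 px 339.0 184.0 [ 0.6386 -0.0403  0.1389] r 0.1046 ang -5.66 -17.7 6.1
side8
bolt 29 px 240.0 189.0 [ 0.6464 -0.0407  0.1442] r 0.1124 ang -5.46 -171.6 -1.8
strap 130 px 240.0 190.0 [ 0.6357 -0.0374  0.1401] r 0.1014 ang -4.19 -18.5 5.6
scene8
bolt 31 px 313.0 252.0 [ 0.6506 -0.043   0.1443] r 0.1168 ang -6.4 -173.6 173.1
strap 115 px 314.0 256.0 [ 0.6385 -0.0452  0.1394] r 0.1051 ang -8.34 -18.2 3.9
```

View pics/si8z.png

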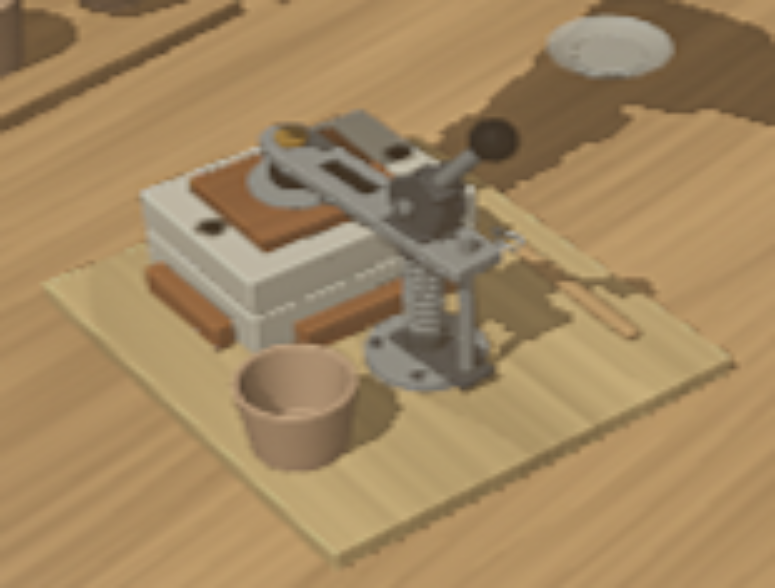

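View pics/wrist8.png

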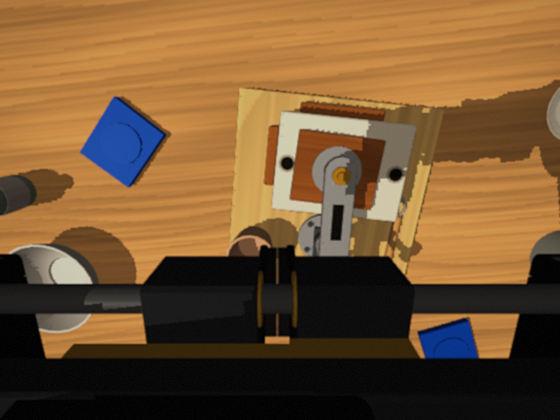

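The foot now sits centred over the disc: the wrist view has the bolt at (341,176) and the disc around (337,170). The mould hasn't moved. Next I measure the ball.

```bash
cat > ball.py <<'E'
from strap import *
from scipy.optimize import least_squares
def ball(f,c0,rad=.03):
    s=load(f);W=cloud(s);px=s['pixels'].astype(int); cam=-s['R'].T@s['t']
    k=(np.linalg.norm(W-np.array(c0),axis=-1)<rad)&(px.max(-1)<75); p=W[k]
    if len(p)<6: print(f,'ball none',len(p));return
    m=p.mean(0); o=least_squares(lambda c:np.linalg.norm(p-c,axis=1)-.013,m+(m-cam)/np.linalg.norm(m-cam)*.009,loss='soft_l1',f_scale=.002)
    c=o.x; q=c[:2]-AX; R=np.hypot(*q); print(f,len(p),c.round(4),'az',np.degrees(np.arctan2(q[1],q[0])).round(1),'r',R.round(4),'elev',np.degrees(np.arctan2(c[2]-.16,R)).round(1))
E
python3 - <<'E'
from ball import *
for f in('side8','scene8','wrist8'): ball(f,(.477,-.0235,.243))
E
```

```text
side8 71 [ 0.4775 -0.0233  0.2433] az 173.3 r 0.0574 elev 55.4
scene8 34 [ 0.4777 -0.0231  0.2429] az 173.1 r 0.0572 elev 55.4
wrist8 ball none 0
```

```bash
python3 -m handwheel '[{"tx":-3.7,"ty":1.4,"tz":0,"wx":0,"wy":0,"wz":0},{"tx":-3.7,"ty":1.4,"tz":0,"wx":0,"wy":0,"wz":0.005},{"tx":-3.7,"ty":1.4,"tz":0,"wx":0,"wy":0,"wz":0.005},{"tx":-3.7,"ty":1.4,"tz":0,"wx":0,"wy":0,"wz":0.005},{"tx":0,"ty":0,"tz":0,"wx":0,"wy":0,"wz":0}]' 1; python3 go.py .480 -.0235 .265
```

```text
time_s: 7.57
ee_pos: [0.4783, -0.015, 0.3068]
eef_rot: [-178.6, 1.8, -6.0]
wrist_force: [2.0, -0.0, 1.2]
gripper_width: 0.0005
t 7.5667 pos [ 0.4783 -0.015   0.3068] rot [-178.56    1.77   -5.98] F [ 1.99 -0.    1.23] q [ 24.  -0. -26.  97.  -2.  85. -98.] w 0.0005
tool delta cm [0.39 0.93 4.15]
```

```bash
python3 -m handwheel '[{"tx":0.2,"ty":0.6,"tz":1.5,"wx":-0.012,"wy":0.015,"wz":0},{"tx":0.2,"ty":0.4,"tz":1.5,"wx":-0.012,"wy":0.015,"wz":0},{"tx":0,"ty":0,"tz":0.8,"wx":0,"wy":0,"wz":0},{"tx":0,"ty":0,"tz":0,"wx":0,"wy":0,"wz":0}]' 1; python3 go.py .480 -.0235 .256
python3 - <<'E'
from ball import *
snap('side','side9');ball('side9',(.477,-.0235,.243))
cv2.imwrite('pics/si9z.png',cv2.resize(load('side9')['pixels'][115:255,180:335],None,fx=5,fy=4.2))
E
```

```text
time_s: 7.9
ee_pos: [0.477, -0.0233, 0.2663]
eef_rot: [179.8, 0.1, -6.0]
wrist_force: [-0.2, -0.3, 0.4]
gripper_width: 0.0006
t 7.9 pos [ 0.477  -0.0233  0.2663] rot [ 1.7983e+02  1.1000e-01 -5.9700e+00] F [-0.24 -0.31  0.36] q [ 24.  -1. -26. 102.  -0.  79. -98.] w 0.0006
tool delta cm [ 0.3  -0.02  1.03]
side9 79 [ 0.4773 -0.023   0.2436] az 173.0 r 0.0577 elev 55.4
```

View pics/si9z.png

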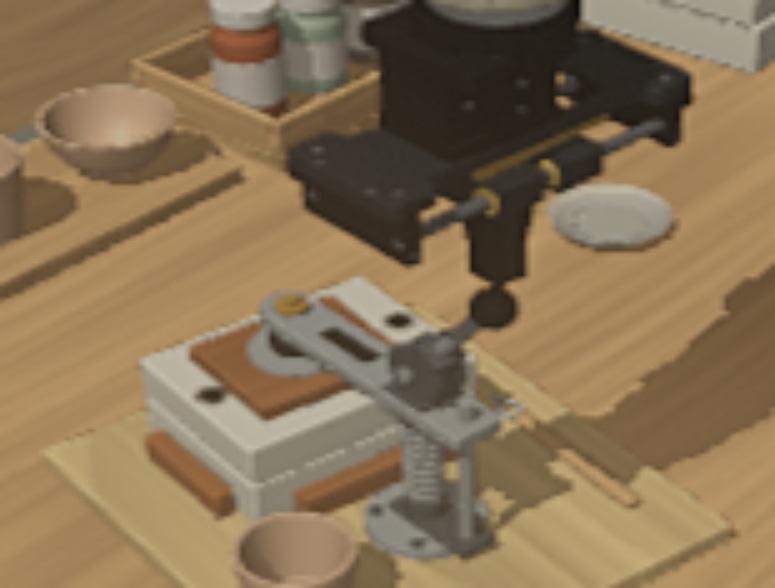

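```bash
python3 -m handwheel '[{"tx":0.1,"ty":0,"tz":0.9,"wx":0,"wy":0,"wz":0},{"tx":-0.6,"ty":0,"tz":0.6,"wx":0,"wy":0,"wz":0},{"tx":-0.65,"ty":0,"tz":0.6,"wx":0,"wy":0,"wz":0},{"tx":-0.6,"ty":0,"tz":0.65,"wx":0,"wy":0,"wz":0},{"tx":-0.5,"ty":0,"tz":0.7,"wx":0,"wy":0,"wz":0}]' 1; python3 go.py
python3 - <<'E'
from ball import *
snap('side','side10');ball('side10',(.46,-.0235,.23),.035);ang('side10')
cv2.imwrite('pics/si10z.png',cv2.resize(load('side10')['pixels'][115:255,180:335],None,fx=5,fy=4.2))
E
```

```text
time_s: 8.37
ee_pos: [0.4537, -0.0193, 0.2355]
eef_rot: [179.9, 0.3, -5.9]
wrist_force: [-11.7, 0.3, 14.7]
gripper_width: 0.0005
t 8.3667 pos [ 0.4537 -0.0193  0.2355] rot [179.87   0.27  -5.86] F [-11.74   0.26  14.73] q [ 25.  -3. -27. 107.  -1.  76. -97.] w 0.0005
side10 131 [ 0.4525 -0.0175  0.2399] az 171.3 r 0.0829 elev 43.9
bolt 36 px 241.0 189.0 [ 0.6453 -0.0412  0.1434] r 0.1114 ang -5.76 -170.4 -1.9
strap 134 px 240.0 191.0 [ 0.6343 -0.0367  0.1383] r 0.1 ang -3.84 -19.9 5.3
```

View pics/si10z.png

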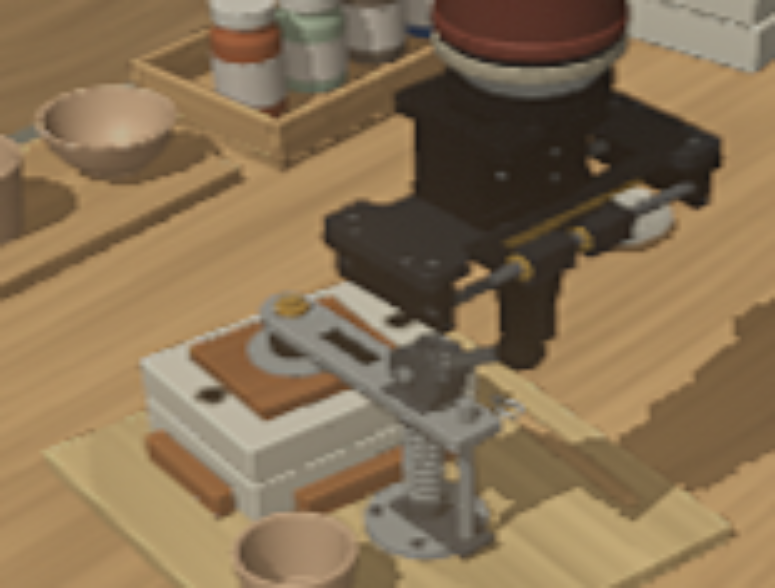

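The fingertip is on the ball with the lever about a third of the way down. The sideways friction of about 12 N comes from the tip lagging the rolling contact. I'll lift off briefly, re-place the tip slightly towards the pin, and measure.

```bash
python3 -m handwheel '[{"tx":0,"ty":0,"tz":-1.5,"wx":0,"wy":0,"wz":0},{"tx":0.7,"ty":0,"tz":-1.5,"wx":0,"wy":0,"wz":0},{"tx":0.2,"ty":0.3,"tz":0,"wx":0,"wy":0,"wz":0},{"tx":0,"ty":0,"tz":0,"wx":0,"wy":0,"wz":0}]' 1
python3 - <<'E'
from ball import *
snap('side','side11');snap('scene','scene11')
for a in(45,40,35):
  c=(AX[0]-.1*np.cos(np.radians(a))*.993,AX[1]+.012*np.cos(np.radians(a)),.16+.1*np.sin(np.radians(a)))
  for f in('side11','scene11'):ball(f,c,.022)
ang('side11');ang('scene11');d()
cv2.imwrite('pics/si11z.png',cv2.resize(load('side11')['pixels'][115:255,180:335],None,fx=5,fy=4.2))
E
```

```text
time_s: 8.75
ee_pos: [0.4589, -0.0221, 0.2633]
eef_rot: [179.9, 0.6, -5.8]
wrist_force: [0.5, -0.5, -0.0]
gripper_width: 0.0007
side11 60 [ 0.4567 -0.0205  0.2221] az 173.0 r 0.0784 elev 38.4
scene11 33 [ 0.456  -0.02    0.2217] az 172.7 r 0.0791 elev 37.9
side11 71 [ 0.4562 -0.0204  0.222 ] az 173.0 r 0.0789 elev 38.1
scene11 33 [ 0.456  -0.02    0.2217] az 172.7 r 0.0791 elev 37.9
side11 71 [ 0.4562 -0.0204  0.222 ] az 173.0 r 0.0789 elev 38.1
scene11 30 [ 0.4556 -0.0196  0.2212] az 172.5 r 0.0796 elev 37.6
bolt 38 px 240.0 188.0 [ 0.645  -0.0414  0.1435] r 0.1111 ang -5.87 -23.3 -1.6
strap 136 px 240.0 191.0 [ 0.6355 -0.0378  0.1385] r 0.1013 ang -4.43 -17.3 5.6
bolt 27 px 316.0 257.0 [ 0.6519 -0.0436  0.1445] r 0.1182 ang -6.63 -11.0 -0.2
strap 117 px 314.0 256.0 [ 0.6388 -0.0455  0.1378] r 0.1054 ang -8.43 -17.8 4.0
t 8.85 pos [ 0.4586 -0.0217  0.2631] rot [179.88   0.63  -5.76] F [ 0.46 -0.3   0.18] q [ 25.  -3. -26. 104.  -1.  79. -97.] w 0.0003
```

View pics/si11z.png

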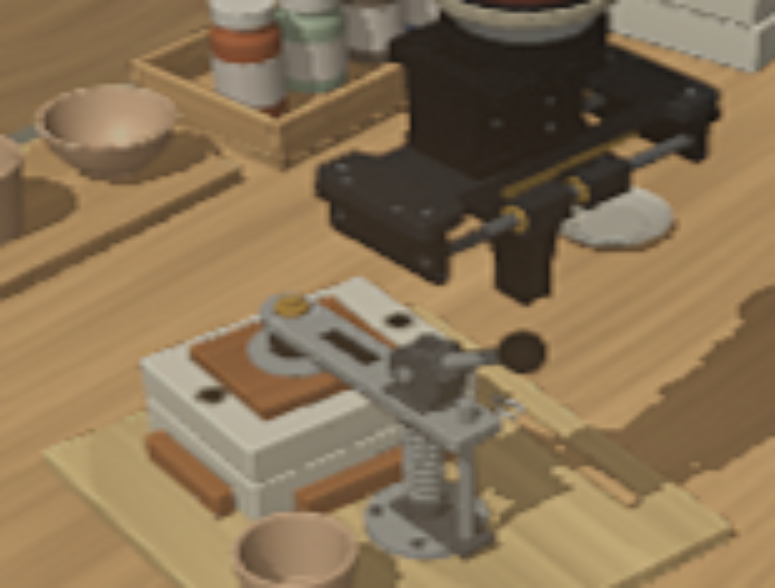

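```bash
python3 -m handwheel '[{"tx":0.2,"ty":-0.1,"tz":1.3,"wx":0,"wy":0.005,"wz":0},{"tx":0.1,"ty":-0.05,"tz":1.4,"wx":0,"wy":0.005,"wz":0},{"tx":-0.6,"ty":0,"tz":0.8,"wx":0,"wy":0,"wz":0},{"tx":-0.55,"ty":0,"tz":0.85,"wx":0,"wy":0,"wz":0},{"tx":-0.45,"ty":0,"tz":0.9,"wx":0,"wy":0,"wz":0}]' 1
python3 - <<'E'
from ball import *
d([.44,-.0177,.182]); snap('side','side12');ang('side12')
cv2.imwrite('pics/si12z.png',cv2.resize(load('side12')['pixels'][115:255,180:335],None,fx=5,fy=4.2))
E
```

```text
time_s: 9.27
ee_pos: [0.4437, -0.0179, 0.2073]
eef_rot: [179.9, 0.2, -5.7]
wrist_force: [-2.3, 1.2, 5.3]
gripper_width: 0.0005
t 9.2667 pos [ 0.4437 -0.0179  0.2073] rot [179.94   0.2   -5.74] F [-2.33  1.15  5.26] q [ 25.  -3. -27. 111.  -2.  72. -97.] w 0.0005
tool delta cm [-0.36  0.01  2.53]
bolt 31 px 240.0 189.0 [ 0.6456 -0.0411  0.1417] r 0.1117 ang -5.72 -169.6 -1.9
strap 136 px 240.0 191.0 [ 0.6372 -0.0387  0.1371] r 0.1031 ang -4.87 -18.2 5.0
```

View pics/si12z.png

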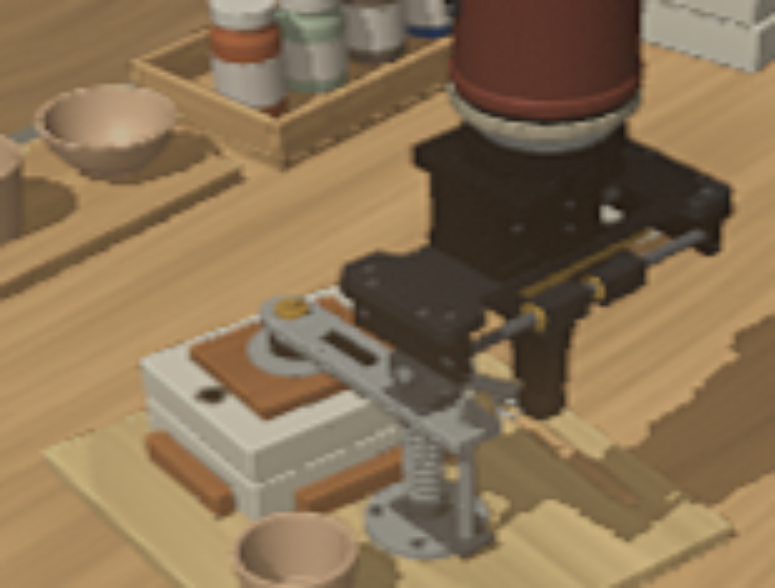

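```bash
python3 -m handwheel '[{"tx":-0.35,"ty":0,"tz":0.9,"wx":0,"wy":0,"wz":0},{"tx":-0.25,"ty":0,"tz":0.9,"wx":0,"wy":0,"wz":0},{"tx":-0.1,"ty":0,"tz":0.6,"wx":0,"wy":0,"wz":0}]' 1; python3 go.py .44 -.0177 .182
```

```text
time_s: 9.57
ee_pos: [0.4347, -0.0169, 0.1807]
eef_rot: [179.9, 0.3, -5.7]
wrist_force: [-3.3, 1.0, 23.1]
gripper_width: 0.0006
t 9.5667 pos [ 0.4347 -0.0169  0.1807] rot [179.93   0.3   -5.72] F [-3.33  0.97 23.14] q [ 25.  -3. -27. 114.  -1.  69. -98.] w 0.0006
tool delta cm [ 0.54  0.03 -0.14]
```

```bash
python3 -m handwheel '[{"tx":0,"ty":0,"tz":0.1,"wx":0,"wy":0,"wz":0},{"tx":0,"ty":0,"tz":0.1,"wx":0,"wy":0,"wz":0},{"tx":0,"ty":0,"tz":0.05,"wx":0,"wy":0,"wz":0}]' 1
python3 -m handwheel '[{"tx":0,"ty":0,"tz":-1.5,"wx":0,"wy":0,"wz":0},{"tx":0,"ty":0,"tz":-3,"wx":0,"wy":0,"wz":0},{"tx":0,"ty":0,"tz":-4,"wx":0,"wy":0,"wz":0},{"tx":0,"ty":0,"tz":-4,"wx":0,"wy":0,"wz":0},{"tx":0,"ty":0,"tz":0,"wx":0,"wy":0,"wz":0},{"tx":0,"ty":0,"tz":0,"wx":0,"wy":0,"wz":0}]' 1
python3 - <<'E'
from ball import *
snap('side','side13');snap('scene','scene13');d()
for f in('side13','scene13'):
  ball(f,(.4355,-.0177,.169),.025);ang(f)
from meas import *
for f in('scene0','scene13','side0','side13'):
    W=cloud(load(f));k=(W[...,2]>.084)&(W[...,2]<.095)&(W[...,0]>.5)&(W[...,0]<.76)&(W[...,1]>-.16)&(W[...,1]<.06);p=W[k];print(f,len(p),p.mean(0).round(4),np.round(cv2.minAreaRect(p[:,:2].astype(np.float32)*1000)[0],1))
cv2.imwrite('pics/si13z.png',cv2.resize(load('side13')['pixels'][155:295,180:335],None,fx=5,fy=4.2))
cv2.imwrite('pics/sc13z.png',cv2.resize(load('scene13')['pixels'][195:320,230:375],None,fx=5,fy=4.8))
E
```

```text
time_s: 9.82
ee_pos: [0.4349, -0.0169, 0.1812]
eef_rot: [179.9, 0.2, -5.7]
wrist_force: [-5.7, -0.5, 9.5]
gripper_width: 0.0003
time_s: 10.32
ee_pos: [0.4344, -0.0167, 0.3085]
eef_rot: [179.9, 0.5, -5.7]
wrist_force: [0.1, -0.1, -0.9]
gripper_width: 0.0004
t 10.4167 pos [ 0.4342 -0.0166  0.3078] rot [179.89   0.57  -5.7 ] F [-0.05 -0.32 -0.12] q [ 25.  -7. -26. 102.  -3.  85. -96.] w 0.0004
side13 28 [ 0.435  -0.0176  0.1686] az 172.9 r 0.1003 elev 4.9
bolt 31 px 239.0 188.0 [ 0.6451 -0.0422  0.1406] r 0.1113 ang -6.3 -20.1 -0.8
strap 133 px 240.0 191.0 [ 0.6381 -0.0402  0.1363] r 0.1041 ang -5.65 -17.5 5.2
scene13 26 [ 0.4333 -0.0217  0.1719] az 175.3 r 0.1015 elev 6.7
bolt 23 px 314.0 255.0 [ 0.6513 -0.0441  0.141 ] r 0.1177 ang -6.87 -164.6 35.8
strap 103 px 314.0 256.0 [ 0.6399 -0.0444  0.1361] r 0.1064 ang -7.76 -19.2 5.1
scene0 667 [ 0.6544 -0.0664  0.09  ] [621.6 -47.6]
scene13 643 [ 0.6568 -0.068   0.09  ] [606.4 -43.6]
side0 515 [ 0.6483 -0.0343  0.0912] [613.8 -43.8]
side13 631 [ 0.6383 -0.0304  0.0908] [614.3 -45.1]
```

View pics/si13z.png

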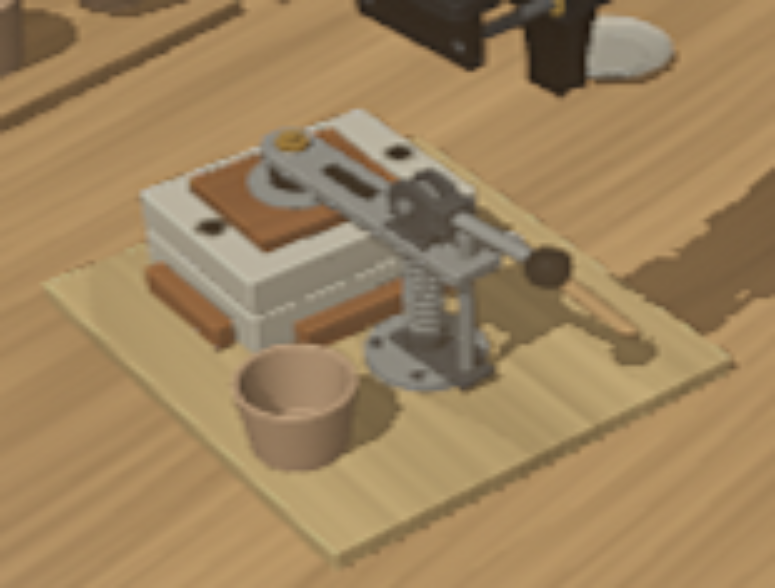

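View pics/sc13z.png

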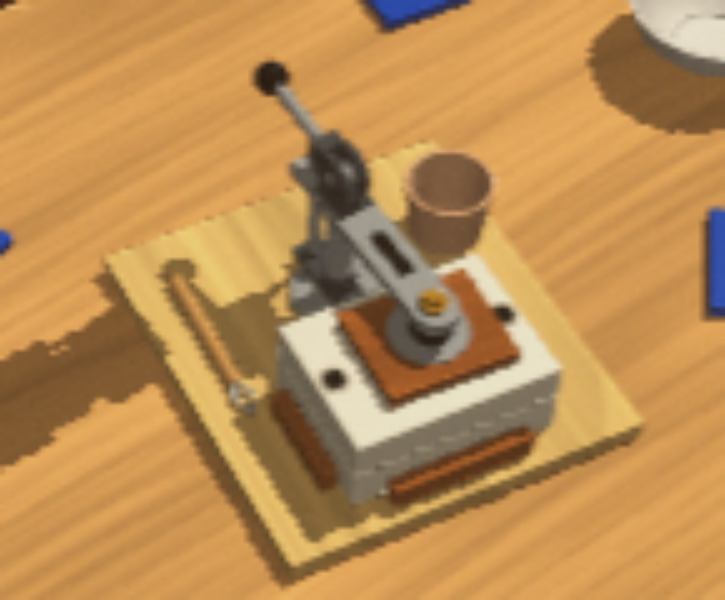

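Run:
```python
from ball import *
print(r.finish_job()); d()
```

```text
the job is handed in; nothing more can be done
None
the job is handed in; nothing more can be done
```

I swung the strap round with the shut fingers until its foot was over the steel disc. I then pushed the cam lever down with a fingertip on the ball, backed off and handed the job in at about 10.4 s; no verdict was reported.

**Last checks:**
- **Strap:** it sits at −6.3° to −6.9° by the bolt, against −6.9° for the disc, so the foot is about 1 mm off centre.
- **Lever:** the side camera puts it 4.9° above level, and the end stop is 5°. The scene camera read 6.7° from fewer points, which is still within the limit. The downward push reached about 23 N at the end of travel.
- **Grip force:** I could not measure the foot's force on the disc. The strap dropped about 4 mm from where the lever started, which was already slightly down. That fits the 5 mm clamping travel.
- **Surroundings:** in the pictures the mould, pressure board, cup and trimming tool look unmoved. My before/after number for the mould top was upset by the strap and shadow hiding part of it, so I relied on the pictures. I did not measure the other loose items again.
- **Robot:** the gripper was clear of everything, at a height of about 0.31 m with near-zero wrist force.

During the lever push, friction on the ball pulled the tip sideways with about 12 N. I lifted off once, re-placed the fingertip and continued; the strap did not shift.

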